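# Flip the length stop down and set the tube against it

## Task

First flip the stop with the crossbar grip fully down into the path, before shifting the tube. Then push the long square tube back flat against the fence and along it until its end rests against that stop, gently and without ramming it. Leave the ball-grip stop up and the other things on the bench where they are.

Things in the scene. Friction and masses are not known exactly. Their poses are not given: they have to be found in the camera images.
- fence: Fixed aluminium fence across the bench, up to 6 degrees askew, with a flat stock bed on the robot's side. Origin at bench height under the front face. x away from the robot, square to the face (face: x = 0); y along the fence from the tube towards the stops; z up. Bed: top at z = 15 mm, x -125 to 0, y -380 to +300 mm. Upright fence: x 0 to 20 mm, top at z = 85 mm.
- stop_bar (a joint): Angle of the flip stop whose grip is a crossbar (rad): 0 = swung up and back, 1.9 = fully down on its rest, blocking the bed. The grip swings over the top and towards the robot. Hinge axis along the fence, 12 mm behind its face, 100 mm above the bench. Stiff friction hinge: stays wherever it is left, starts at 0 to 0.3, takes about 5 N at the grip.
- stop_ball (a joint): Angle of the other, otherwise equal flip stop, whose grip is a ball of 34 mm diameter; same meaning of values. It starts up (0 to 0.3) and must be left up (below 0.5). It may be nearer to the tube or farther than the crossbar stop, 90 to 115 mm from it along the fence; the tube passes under its raised flag.
- bar_grip (a point): Centre of the crossbar: a black round bar, 16 mm diameter, 60 mm long, parallel to the fence, at the free end of the crossbar stop's flag, 95 mm from the hinge axis. With the stop fully down it lies 83 mm in front of the fence face, 108 mm above the bench. Its axes turn with the flag.
- bar_hinge (a point): Point on the hinge axis of the crossbar stop, in the middle of its flag's thickness. Does not turn with the flag; axes as the fence.
- bar_face (a point): Where the middle of the tube's end comes to rest: on the tube's side (fence -y) of the crossbar stop's flag as it stands when down. Does not turn with the flag; axes as the fence. The flag is a steel plate 12 mm thick along y; down, it spans 8 to 73 mm in front of the face and ends 10 mm above the bed; up, it is over 100 mm above the bench.
- ball_grip (a point): Centre of the black ball grip (34 mm diameter) of the other stop, 95 mm from its hinge axis.
- tube_center (a point): Centre of the stock: a straight dark steel square tube, 40 x 40 mm, 200 mm long, closed with flat black end plugs, 0.4 to 0.75 kg, lying loose on the bed some 20 to 55 mm clear of the fence and slightly askew. y along the tube towards the stops, z up. Pushed home its centre is 20 mm in front of the face, 35 mm above the bench.
- tube_end (a point): Centre of the tube's end face towards the stops, 100 mm from its centre.
- offcut_center (a point): Bystander: centre of a short offcut of the same tube, 40 x 40 x 70 mm, on the bed beyond the stops.
- wrench: Bystander: wrench, 190 mm, on the bench on the robot's side of the fence.
- screwdriver: Bystander: screwdriver, 200 mm, on the bench on the robot's side of the fence.
- hammer: Bystander: hammer, 280 mm, lying behind the fence.
- spray_can: Bystander: spray can, 64 mm diameter, 190 mm tall, on the bench at the tube's end of the fence, towards the robot; origin under its base.
- jar: Bystander: jar, 76 mm diameter, 90 mm tall, behind the fence; origin under its base.
- tape: Bystander: tape measure, 70 x 36 x 65 mm, behind the fence; origin under its base.
Things that resemble listed ones, but are neither listed nor needed, are in the scene too. Of the things shaped like the part that bears tube_center, the dark steel one is meant.

How it is judged (in metres and radians):
On the way, in this order (a step that is already met when the one before it is completed fails the run):
1. the crossbar stop is fully down while the tube still lies where it was (within 30 mm) (value of joint stop_bar above 1.8 rad and distance of tube_center from where it was at the start of the episode below 0.03 m), for 0.2 s.
2. the tube lies flat against the fence with its end against the crossbar stop (value of joint stop_bar above 1.8 rad and y of tube_end in the frame of bar_face between -0.004 and 0.004 m and x of tube_center in the frame of fence between -0.024 and -0.016 m and z of tube_center in the frame of fence below 0.04 m and angle between the y axis of tube_center and the y axis of fence, either way round below 0.03 rad), for 0.2 s.
At the end, for the whole second after the job is handed in: The crossbar stop is fully down (joint above 1.8 of 1.9 rad), the ball stop still up (below 0.5); the tube lies at rest on the bed, flat against the fence (within 4 mm and 0.03 rad), its end within 4 mm of the crossbar stop's face (all of step 2 and value of joint stop_ball below 0.5 rad and linear speed of tube below 0.01 m/s); the robot touches nothing.
It fails at once if the ball-grip stop is swung down (value of joint stop_ball above 0.5 rad).
It fails at once if the tube is rammed against a stop (more than 40 N) (contact force between tube and stop_bar above 40 N or contact force between tube and stop_ball above 40 N).
It fails at once if another thing on the bench is moved by more than 40 mm (distance of any of offcut_center, wrench, screwdriver, hammer, spray_can, jar, tape from where it was at the start of the episode above 0.04 m).
It also fails if it takes over 72 s, if anything falls off the work surface, if the arm or the gripper's body presses on something with over 40 N, if the wrist force passes 120 N, or if a joint passes its speed limit or range.

## Robot

A 6-joint arm with a two-finger parallel gripper is mounted at the origin on the work surface. World frame = base frame: x ahead of the robot, y to its left, z up, the work surface at z = 0. Lengths are in m, angles in degrees, forces in N, time in s.
With the tool pointing down it reaches from about 0.3 to 0.75 m from the base axis. Payload 8.5 kg.
Tool frame: the origin (TCP) lies midway between the tips of the shut fingers; the grasp point (between the pads) lies 19 mm behind it; y points along the fingers, x is the direction in which the jaws open and shut, and the axes are right-handed (so a half turn about y gives the same grasp; the last joint's range is limited). The gripper opens to 85 mm and grips with 20 to 120 N. Pads are 22 mm wide; open, the fingers measure 114 mm over their backs; the gripper's body (76 mm by 85 mm) begins 54 mm behind the grasp point. The pads swing forward as they close: fully open they stand 13 mm farther back than shut.
Start: joints at [-77.538, 21.807, 74.336, -0, 83.858, -12.336], TCP at [0.231, -0.499, 0.231] pointing down, gripper open.
Joint ranges: [-178.18, 178.18], [-50.72, 133.34], [12.68, 142.11], [-81.47, 261.47], [9.98, 163.14], [-165.26, 165.26]. Speed limits (degrees/s): [136.94, 136.94, 180, 180, 180, 180].

## Interface

Orientations are given as a 3x3 rotation matrix whose columns are the frame's x, y, z axes.
In Python, from rig import env gives the robot as it stands.
- The arm moves only by the tool carry_out, never from a script. Its argument "plan" is a list of rows, each a list of 3 entries, a list of its own where there are three numbers: the shift along the tool's x, y, z in m, then the turn, a rotation vector about the tool's x, y, z in degrees, then the finger opening in m, from 0 to 0.0854. In form: [[[dx, dy, dz], [ax, ay, az], jaw], ...]. A call has 1 to 8 rows; each row shifts and turns the commanded pose from where the row before left it, along the tool's axes as they then stand; what a row does not reach is not made up. A row lasts 1/8 s, in which the tool goes at most 62.5 mm and 10.7 degrees, less where a joint would pass 70% of its speed; a pose out of reach is approached as far as the arm can. A call is refused whole if a number of a shift passes 0.0625 or a number of a turn 10.7, either way. A call with a gripper value outside its range is refused whole. The fingers move at their own pace and stop on an object; "force" is the grip in N (left out, the last holds). Time passes only in rows, so rows that do not move let the fingers close. It gives the time, the measured TCP pose, the force and the opening at its end, in the units of the state.
- env.observe(): the state, without advancing time (a new reading comes with each control period).
- env.get_image(name): name is "scene" or "top"; returns a dict with "image" (480x640x3 uint8, red, green, blue), "vfov" (degrees; the focal length in pixels is half the picture's height over the tangent of half this angle, whatever the lens; pixels are square), "cx", "cy" (the principal point, pixels), "k1" (the pictures are not rectified: a ray, as slopes to the right and down, at radius r is drawn at 1 + k1 r^2 times it, then the intrinsics apply), "rvec" (rotation vector, rad) and "tvec" (3), from world to camera coordinates, as OpenCV has them. Camera axes: x right, y down, z forward; pixel columns grow to the right and rows downward; lengths in m; the calibration is good to about 2 mm. A picture is of the moment at which its call begins. There is no depth.
- env.close_job(): hands the job in, once; it reports no verdict.
Trained networks look in a picture, given as the dict that the camera call returned (one of the last four; its "shot" number tells which), for a name from the list of things; names that differ only in an ending like _2 or _b are one class to them, and where a whole thing is asked for, a point or a joint stands for the part that bears it (a point fixed in the world has none). Each returns a list of dicts, best first, with "conf" (0 to 1); they miss things now and then, are a little off and sometimes report something else, mostly with a low value. They report only what shows in the picture. A call takes as long as a camera call. They do not tell look-alikes from the thing itself.
- env.outline_of(target, picture): "mask" (480x640 bool, what is visible of it) and "pixel" ([row, column] in pixels, amid what is visible of it).
The state is a dict: "time_s": time; "q": joint angles; "qvel": joint speeds; "joint_efforts": joint torques, N m; "position": TCP position; "tool_rot": TCP orientation; "ft_force": force on the tool from outside, world axes, zero at the start; "wrist_torque": the same for the moment, N m; "grip_width": finger opening in m.
Only numpy, scipy, OpenCV 4.12 (cv2) and the standard library are available. Lean on these libraries where they do the work, as an engineer would, in place of code of your own. Each camera call takes 0.05 s, during which the arm holds its last target.

## Working session

There is one attempt and no reset: what is moved stays moved. The work goes in short steps, Python scripts to look and compute and a tool call to move; the robot and the scene stay as the last step left them, time stands still between calls to the robot, and variables do not carry over. Pictures are saved under pics/ and viewed, and the job is handed in when it is done.

Besides the shell and the picture viewer there is one more tool, called after "Request:" by a JSON object that holds its "api" and its "payload". carry_out: Moves the arm, as the interface text tells. Its arguments: {"type":"object","properties":{"plan":{"type":"array","items":{"type":"array"}},"force":{"type":"number"}},"required":["plan"]}

```bash
ls; mkdir -p pics; python3 - <<'E'
from rig import env
import cv2
s=env.observe(); print(s['time_s'],s['position'],s['tool_rot'],s['ft_force'])
for n in ('scene','top'):
    p=env.get_image(n); cv2.imwrite(f'pics/{n}0.png',p['image'][:,:,::-1]); print(n,{k:v for k,v in p.items() if k!='image'})
E
```

```text
pics
0.0 [ 0.23063342 -0.49898268  0.23070502] [[ 4.19448206e-01 -2.85131691e-04  9.07779225e-01]
 [-9.07778136e-01  1.44895070e-03  4.19448158e-01]
 [-1.43492530e-03 -9.99998910e-01  3.48923456e-04]] [-0.09679306  0.47442345  0.06921509]
scene {'vfov': 44.827240716502544, 'cx': 324.60175836955483, 'cy': 233.2424562659838, 'k1': -0.16937405205294184, 'rvec': array([ 1.08103913,  2.5268876 , -0.89356821]), 'tvec': array([ 0.43496449, -0.14995878,  1.76701534]), 'shot': 1}
top {'vfov': 49.526085563310595, 'cx': 317.40722959823086, 'cy': 235.62271898971576, 'k1': -0.1312915563629269, 'rvec': array([ 2.15496777, -2.16473236,  0.13204267]), 'tvec': array([-0.12901547,  0.5638993 ,  1.31069947]), 'shot': 2}
```

View pics/scene0.png

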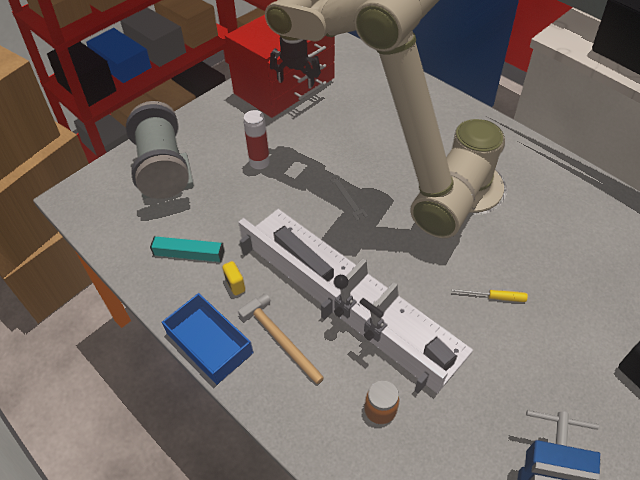

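View pics/top0.png

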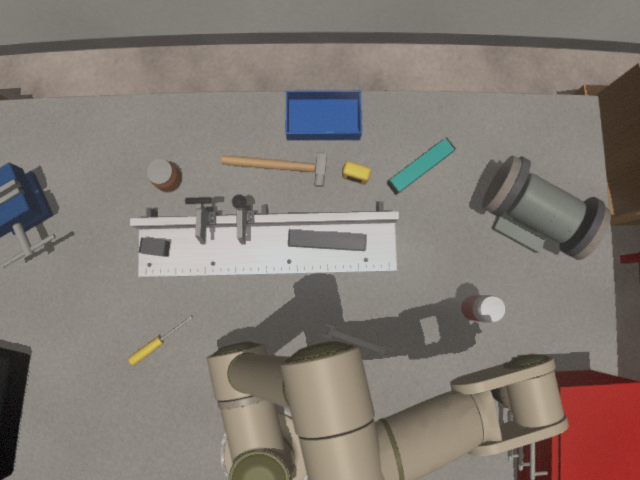

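The dark steel tube on the bed (top: row 240, col 327) fits. The teal look-alike at (165, 420) is the wrong colour and lies behind the fence. The crossbar stop appears at top (200, 200) and the ball stop at (200, 240), nearer the tube. I'll enlarge the picture to confirm and measure.

```bash
cat > h.py <<'E'
import numpy as np, cv2
def cam(p):
    f=240/np.tan(np.radians(p['vfov'])/2); R,_=cv2.Rodrigues(np.array(p['rvec'])); return f,R,np.array(p['tvec'])
def ray(p,u,v):
    f,R,t=cam(p); a=np.array([(u-p['cx'])/f,(v-p['cy'])/f]); s=a.copy()
    for _ in range(30): s=a/(1+p['k1']*(s@s))
    d=R.T@np.array([s[0],s[1],1]); return -R.T@t,d
def onz(p,u,v,z):
    o,d=ray(p,u,v); return o+d*(z-o[2])/d[2]
def proj(p,X):
    f,R,t=cam(p); c=R@np.array(X)+t; s=c[:2]/c[2]; s=s*(1+p['k1']*(s@s)); return np.array([p['cx']+f*s[0],p['cy']+f*s[1]])
def tri(l):
    A=np.zeros((3,3));b=np.zeros(3)
    for p,u,v in l:
        o,d=ray(p,u,v); d=d/np.linalg.norm(d); M=np.eye(3)-np.outer(d,d); A+=M;b+=M@o
    x=np.linalg.solve(A,b); return x
E
python3 - <<'E'
from rig import env
import cv2,numpy as np,pickle
from h import *
P={n:env.get_image(n) for n in ('scene','top')}
pickle.dump(P,open('P0.pkl','wb'))
for n,p in P.items():
  for t in ('bar_grip','ball_grip','tube_center','fence','offcut_center','spray_can'):
    for r in env.outline_of(t,p)[:3]:
        m=r['mask']; ys,xs=np.nonzero(m); 
        print(n,t,round(r['conf'],2),r['pixel'],m.sum(),(xs.min(),xs.max(),ys.min(),ys.max()), cv2.minAreaRect(np.c_[xs,ys].astype(np.float32)))
t=P['top']['image'][:,:,::-1]; cv2.imwrite('pics/c1.png',cv2.resize(t[180:290,120:410],None,fx=2.7,fy=2.7,interpolation=cv2.INTER_CUBIC))
t=P['scene']['image'][:,:,::-1]; cv2.imwrite('pics/c2.png',cv2.resize(t[200:400,230:480],None,fx=3,fy=3,interpolation=cv2.INTER_CUBIC))
E
```

```text
scene bar_grip 0.93 [302.9, 379.6] 611 (np.int64(360), np.int64(398), np.int64(283), np.int64(323)) ((383.23394775390625, 300.9188232421875), (28.277631759643555, 40.70067596435547), 55.61965560913086)
scene bar_grip 0.58 [355.2, 441.1] 648 (np.int64(424), np.int64(457), np.int64(338), np.int64(369)) ((439.88238525390625, 353.4706115722656), (33.407291412353516, 21.042255401611328), 40.60129928588867)
scene bar_grip 0.41 [250.5, 303.3] 1236 (np.int64(273), np.int64(333), np.int64(226), np.int64(280)) ((302.70587158203125, 254.39662170410156), (74.00328826904297, 20.190492630004883), 41.53177261352539)
scene ball_grip 0.6 [279.2, 348.9] 663 (np.int64(333), np.int64(367), np.int64(260), np.int64(302)) ((349.6351623535156, 277.0707092285156), (23.158710479736328, 45.86861038208008), 38.92754364013672)
scene tube_center 0.83 [248.0, 187.9] 1364 (np.int64(151), np.int64(224), np.int64(237), np.int64(262)) ((187.39602661132812, 249.03961181640625), (73.43374633789062, 19.900745391845703), 5.7105937004089355)
scene tube_center 0.67 [251.1, 302.7] 1140 (np.int64(274), np.int64(333), np.int64
[... 1626 characters left out ...]
3 (np.int64(388), np.int64(454), np.int64(138), np.int64(193)) ((421.0057067871094, 165.5076904296875), (16.532081604003906, 75.34261322021484), 53.56914138793945)
top fence 0.75 [242.5, 266.7] 13242 (np.int64(130), np.int64(398), np.int64(201), np.int64(276)) ((264.6400146484375, 239.7113037109375), (70.48948669433594, 268.20989990234375), 88.27177429199219)
top offcut_center 0.78 [247.7, 157.3] 504 (np.int64(139), np.int64(171), np.int64(237), np.int64(256)) ((154.90771484375, 246.73846435546875), (31.75288963317871, 16.37258529663086), 7.125016689300537)
top spray_can 0.79 [312.3, 482.4] 1123 (np.int64(458), np.int64(504), np.int64(293), np.int64(322)) ((481.0, 307.5), (29.0, 46.0), 90.0)
```

View pics/c1.png

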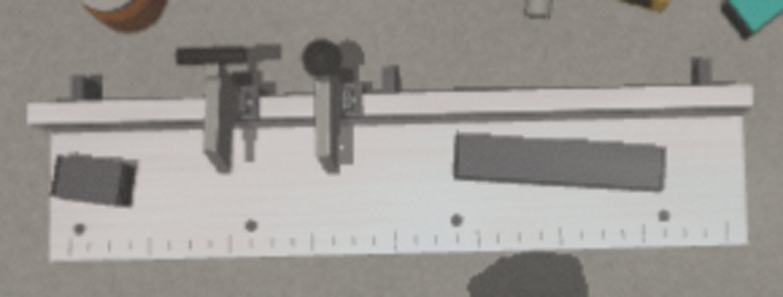

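View pics/c2.png

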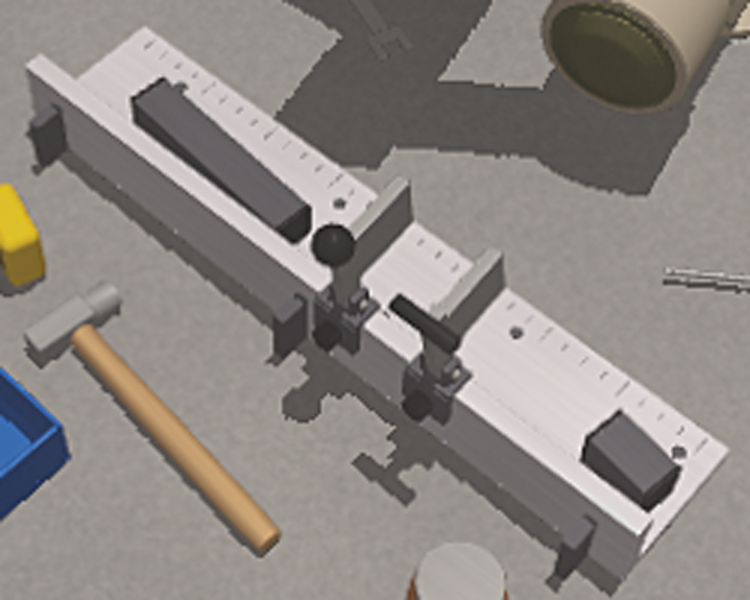

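```bash
python3 - <<'E'
import pickle
from h import *
from scipy.optimize import least_squares
P=pickle.load(open('P0.pkl','rb')); T,S=P['top'],P['scene']
def c1(U,V): return (U+.5)/2.7-.5+120,(V+.5)/2.7-.5+180
def c2(U,V): return (U+.5)/3-.5+230,(V+.5)/3-.5+200
obs=[(T,c1(50,261),(-.125,.3,.015)),(T,c1(747,243),(-.125,-.38,.015)),(S,c2(145,28),(-.125,-.38,.015)),(S,c2(727,450),(-.125,.3,.015))]
for p,uv,X in obs: print(onz(p,*uv,X[2]).round(4))
def W(q,X): c,s=np.cos(q[2]),np.sin(q[2]); return np.array([q[0]+c*X[0]-s*X[1],q[1]+s*X[0]+c*X[1],X[2]])
r=least_squares(lambda q: np.concatenate([proj(p,W(q,X))-uv for p,uv,X in obs]),[.5,0,0])
q=r.x; print(q,np.degrees(q[2]),r.fun.round(2))
np.save('fence.npy',q)
def F(X): 
    c,s=np.cos(q[2]),np.sin(q[2]); d=np.array(X)-[q[0],q[1],0]; return np.array([c*d[0]+s*d[1],-s*d[0]+c*d[1],d[2]])
# grips
bar=tri([(T,)+c1(210,56),(S,)+c2(425,323)]); ball=tri([(T,)+c1(322,57),(S,)+c2(333,245)])
print('bar',bar,F(bar)*1e3,'ball',ball,F(ball)*1e3)
# reproj
print(proj(T,bar)-c1(210,56),proj(T,ball)-c1(322,57))
for n,uv in dict(end_near_stop_a=(457,133),b=(456,178),c=(665,149),d=(663,190)).items():
    X=onz(T,*c1(*uv),.055); print(n,X.round(4),(F(X)*1e3).round(1))
# overlay
for n,p,off,s in (('top',T,(120,180),2.7),('scene',S,(230,200),3)):
    w=(290,110) if n=='top' else (250,200)
    im=cv2.resize(p['image'][off[1]:off[1]+w[1],off[0]:off[0]+w[0],::-1],None,fx=s,fy=s,interpolation=cv2.INTER_CUBIC)
    def L(A,B,col):
        a,b=[tuple(int(v) for v in ((proj(p,W(q,X))-off+.5)*s-.5)) for X in (A,B)]; cv2.line(im,a,b,col,1)
    L((-.125,-.38,.015),(-.125,.3,.015),(0,0,255));L((0,-.38,.085),(0,.3,.085),(0,255,0));L((.02,-.38,.085),(.02,.3,.085),(0,255,0));L((0,-.38,.015),(0,.3,.015),(255,0,0))
    cv2.imwrite(f'pics/ov_{n}.png',im)
E
```

```text
[0.4594 0.3421 0.015 ]
[ 0.4751 -0.3373  0.015 ]
[ 0.4741 -0.3356  0.015 ]
[0.4613 0.3415 0.015 ]
[0.59156924 0.04506612 0.02091159] 1.1981460102597534 [-0.11 -0.35  0.06  0.22 -0.55 -0.26  0.52 -0.04]
bar [0.62743048 0.14541231 0.19352775] [ 37.951644    99.5743887  193.52775019] ball [0.62478701 0.04938911 0.19497331] [ 33.30089649   3.62746146 194.97331464]
[ 0.11919539 -0.0984164 ] [-0.2562884   0.22022627]
end_near_stop_a [ 0.5783 -0.059   0.055 ] [ -15.5 -103.8   55. ]
b [ 0.5356 -0.0582  0.055 ] [ -58.2 -102.1   55. ]
c [ 0.5622 -0.2553  0.055 ] [ -35.7 -299.7   55. ]
d [ 0.5233 -0.2528  0.055 ] [ -74.5 -296.4   55. ]
```

View pics/ov_top.png

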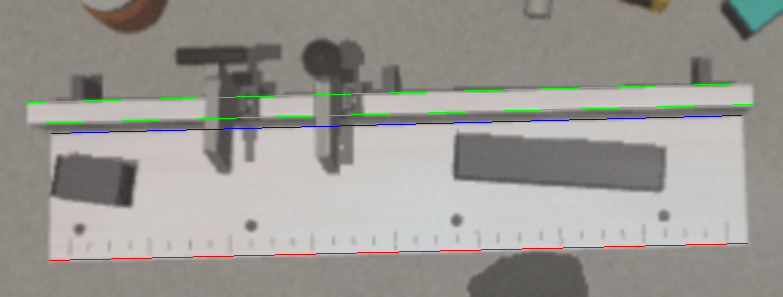

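View pics/ov_scene.png

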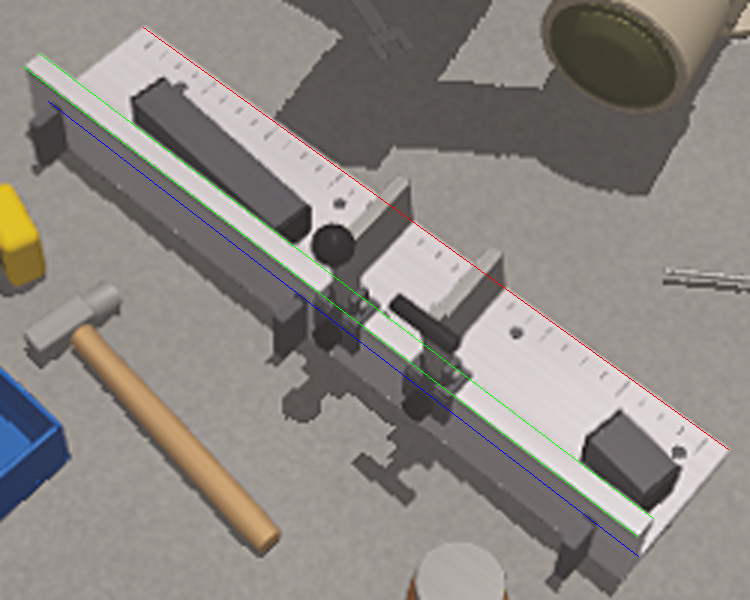

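The overlay matches the fence edges to about half a pixel, with a fence yaw of 1.2°. In fence axes, the bar grip is at (38, 100, 194) mm, about 0.15 rad and 97 mm from the hinge, which agrees with the 95 mm given. The ball is 96 mm from it. The tube is 197 mm long with its centre at (-46, -200) mm.

Next I'll align the tool with the fence and go over behind the crossbar.

Request:
{"api": "carry_out", "payload": {"plan": [[[0, -0.015, 0], [0, 7.87, 0], 0], [[0, -0.015, 0], [0, 7.87, 0], 0], [[0, -0.01, 0], [0, 7.87, 0], 0], [[-0.0455, 0, 0.0325], [0, 0, 0], 0], [[-0.0455, 0, 0.0325], [0, 0, 0], 0], [[-0.0455, 0, 0.0325], [0, 0, 0], 0], [[-0.0455, 0, 0.0325], [0, 0, 0], 0], [[-0.0455, 0, 0.0325], [0, 0, 0], 0]], "force": 40}}

```text
time_s: 1.8
position: [0.3892, -0.2669, 0.2715]
tool_rot: [[0.02, 0.0, 1.0], [-1.0, -0.0, 0.02], [0.0, -1.0, 0.0]]
ft_force: [-0.6, -1.6, 0.3]
grip_width: 0.0
```

Request:
{"api": "carry_out", "payload": {"plan": [[[-0.0455, 0, 0.0325], [0, 0, 0], 0], [[-0.0455, 0, 0.0325], [0, 0, 0], 0], [[-0.0455, 0, 0.0325], [0, 0, 0], 0], [[-0.0455, 0, 0.0325], [0, 0, 0], 0], [[-0.0455, 0, 0.0325], [0, 0, 0], 0], [[-0.0455, 0, 0.0325], [0, 0, 0], 0], [[0, 0, 0], [0, 0, 0], 0], [[0, 0, 0], [0, 0, 0], 0]]}}

```text
time_s: 2.8
position: [0.5775, 0.0083, 0.2712]
tool_rot: [[0.021, -0.0, 1.0], [-1.0, -0.0, 0.021], [0.0, -1.0, -0.0]]
ft_force: [-0.5, -0.6, -0.5]
grip_width: 0.0001
```

```bash
cat >> h.py <<'E'
def toF(X):
    q=np.load('fence.npy'); c,s=np.cos(q[2]),np.sin(q[2]); d=np.array(X)-[q[0],q[1],0]; return np.array([c*d[0]+s*d[1],-s*d[0]+c*d[1],d[2]])
def W(X):
    q=np.load('fence.npy'); c,s=np.cos(q[2]),np.sin(q[2]); return np.array([q[0]+c*X[0]-s*X[1],q[1]+s*X[0]+c*X[1],X[2]])
def st(env):
    s=env.observe(); print('t',round(s['time_s'],2),'TCP fence mm',(toF(s['position'])*1e3).round(1),'ft',np.round(s['ft_force'],1),'w',round(s['grip_width'],4)); return s
E
python3 - <<'E'
from rig import env
from h import *
s=st(env); print(np.round(s['tool_rot'],3)); print(np.round(s['q'],1))
for n in ('top','scene'):
    p=env.get_image(n); cv2.imwrite(f'pics/{n}1.png',p['image'][:,:,::-1])
E
```

```text
t 2.8 TCP fence mm [-14.8 -36.4 271.2] ft [-0.5 -0.6 -0.5] w 0.0001
[[ 0.021 -0.     1.   ]
 [-1.    -0.     0.021]
 [ 0.    -1.    -0.   ]]
[-10.9  23.3  65.3  -0.   91.4  77.9]
```

View pics/scene1.png

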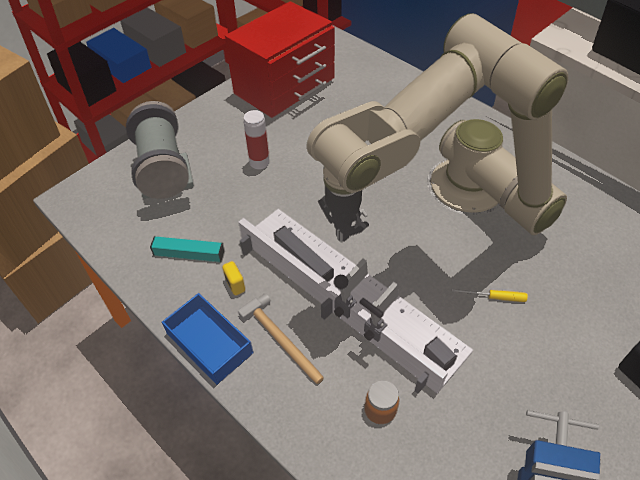

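Request:
{"api": "carry_out", "payload": {"plan": [[[-0.0455, 0, 0.033], [0, 0, 0], 0], [[-0.0455, 0, 0.033], [0, 0, 0], 0], [[-0.0455, 0, 0.034], [0, 0, 0], 0], [[0, 0, 0], [0, 0, 0], 0], [[0, 0.035, 0], [0, 0, 0], 0], [[0, 0.035, 0], [0, 0, 0], 0], [[0, 0.034, 0], [0, 0, 0], 0], [[0, 0, 0], [0, 0, 0], 0]]}}

```text
time_s: 3.9
position: [0.6736, 0.1452, 0.1655]
tool_rot: [[0.019, -0.005, 1.0], [-1.0, -0.0, 0.019], [0.0, -1.0, -0.005]]
ft_force: [0.1, 0.3, 0.7]
grip_width: -0.0
```

```bash
python3 - <<'E'
from rig import env
from h import *
st(env); p=env.get_image('scene'); cv2.imwrite(f'pics/s2.png',cv2.resize(p['image'][200:400,270:480,::-1],None,fx=3,fy=3))
E
```

```text
t 3.9 TCP fence mm [ 84.1  98.4 165.5] ft [0.1 0.3 0.7] w -0.0
```

View pics/s2.png

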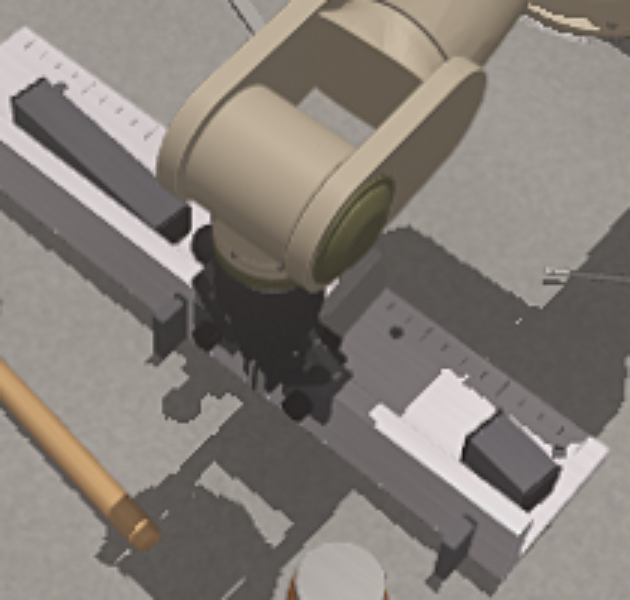

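The fingers are behind the crossbar with no contact force. I'll pull gently towards the robot.

Request:
{"api": "carry_out", "payload": {"plan": [[[0, 0, -0.015], [0, 0, 0], 0], [[0, 0, -0.01], [0, 0, 0], 0], [[0, 0, -0.01], [0, 0, 0], 0], [[0, 0, -0.01], [0, 0, 0], 0], [[0, 0, -0.01], [0, 0, 0], 0]]}}

```text
time_s: 4.58
position: [0.6195, 0.1459, 0.1678]
tool_rot: [[0.021, 0.001, 1.0], [-1.0, 0.0, 0.021], [-0.0, -1.0, 0.001]]
ft_force: [2.9, -0.5, 2.7]
grip_width: 0.0002
```

Request:
{"api": "carry_out", "payload": {"plan": [[[0, 0, -0.01], [0, 0, 0], 0], [[0, 0, -0.01], [0, 0, 0], 0], [[0, 0, -0.01], [0, 0, 0], 0], [[0, 0, -0.01], [0, 0, 0], 0], [[0, 0, -0.005], [0, 0, 0], 0]]}}

```text
time_s: 5.2
position: [0.5742, 0.145, 0.1674]
tool_rot: [[0.021, -0.0, 1.0], [-1.0, 0.0, 0.021], [-0.0, -1.0, -0.0]]
ft_force: [3.0, 1.1, -0.5]
grip_width: -0.0002
```

```bash
python3 - <<'E'
from rig import env
from h import *
st(env); p=env.get_image('scene'); cv2.imwrite(f'pics/s3.png',cv2.resize(p['image'][200:400,270:480,::-1],None,fx=3,fy=3))
E
```

```text
t 5.2 TCP fence mm [-15.2 100.3 167.4] ft [ 3.   1.1 -0.5] w -0.0002
```

View pics/s3.png

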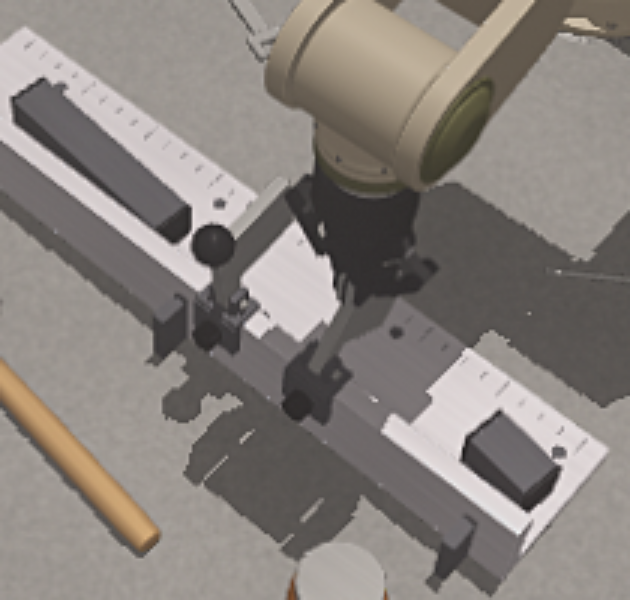

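The stop is now about 30° past vertical and following the fingers. Next I'll lift over the bar and press it down along its arc from above.

Request:
{"api": "carry_out", "payload": {"plan": [[[0, -0.045, 0], [0, 0, 0], 0], [[0, 0, -0.025], [0, 0, 0], 0], [[0, 0, 0], [0, 0, 0], 0], [[0, 0.02, 0], [0, 0, 0], 0], [[0, 0.01, -0.008], [0, 0, 0], 0], [[0, 0.007, -0.007], [0, 0, 0], 0], [[0, 0.009, -0.008], [0, 0, 0], 0], [[0, 0.01, -0.007], [0, 0, 0], 0]]}}

```text
time_s: 6.25
position: [0.519, 0.1439, 0.1565]
tool_rot: [[0.021, -0.002, 1.0], [-1.0, -0.0, 0.021], [-0.0, -1.0, -0.002]]
ft_force: [-4.5, -0.1, 5.1]
grip_width: -0.0002
```

```bash
python3 - <<'E'
from rig import env
from h import *
st(env); p=env.get_image('scene'); cv2.imwrite(f'pics/s4.png',cv2.resize(p['image'][200:400,270:480,::-1],None,fx=3,fy=3))
E
```

```text
t 6.25 TCP fence mm [-70.5 100.4 156.5] ft [-4.5 -0.1  5.1] w -0.0002
```

View pics/s4.png

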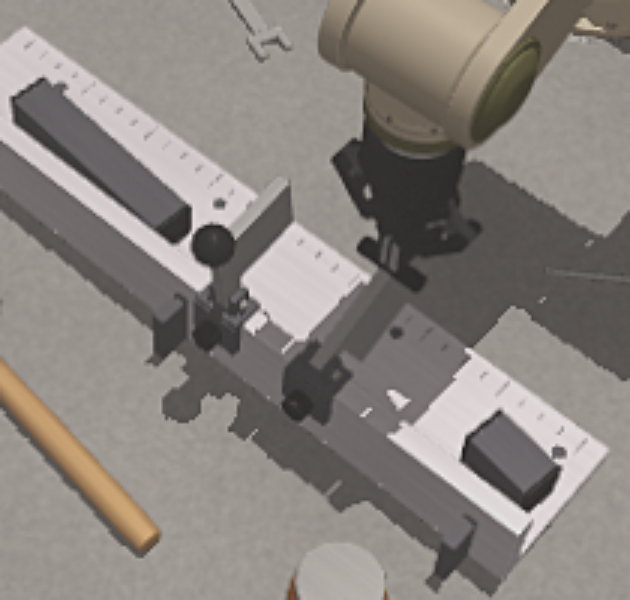

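Request:
{"api": "carry_out", "payload": {"plan": [[[0, 0.011, -0.004], [0, 0, 0], 0], [[0, 0.012, -0.004], [0, 0, 0], 0], [[0, 0.009, -0.003], [0, 0, 0], 0], [[0, 0.006, -0.001], [0, 0, 0], 0], [[0, 0, 0], [0, 0, 0], 0]]}}

```text
time_s: 6.92
position: [0.508, 0.1436, 0.1178]
tool_rot: [[0.021, -0.0, 1.0], [-1.0, -0.0, 0.021], [0.0, -1.0, -0.0]]
ft_force: [-0.1, 0.1, -0.4]
grip_width: 0.0002
```

Request:
{"api": "carry_out", "payload": {"plan": [[[0, 0.002, 0], [0, 0, 0], 0], [[0, 0.001, 0], [0, 0, 0], 0], [[0, 0, 0], [0, 0, 0], 0]]}}

```text
time_s: 7.3
position: [0.5082, 0.1436, 0.1159]
tool_rot: [[0.021, 0.001, 1.0], [-1.0, -0.0, 0.021], [0.0, -1.0, 0.001]]
ft_force: [-0.8, -0.4, 4.7]
grip_width: 0.0001
```

```bash
python3 - <<'E'
from rig import env
from h import *
st(env); p=env.get_image('scene'); cv2.imwrite(f'pics/s5.png',cv2.resize(p['image'][200:400,270:480,::-1],None,fx=3,fy=3))
E
```

```text
t 7.3 TCP fence mm [-81.3 100.2 115.9] ft [-0.8 -0.4  4.7] w 0.0001
```

View pics/s5.png

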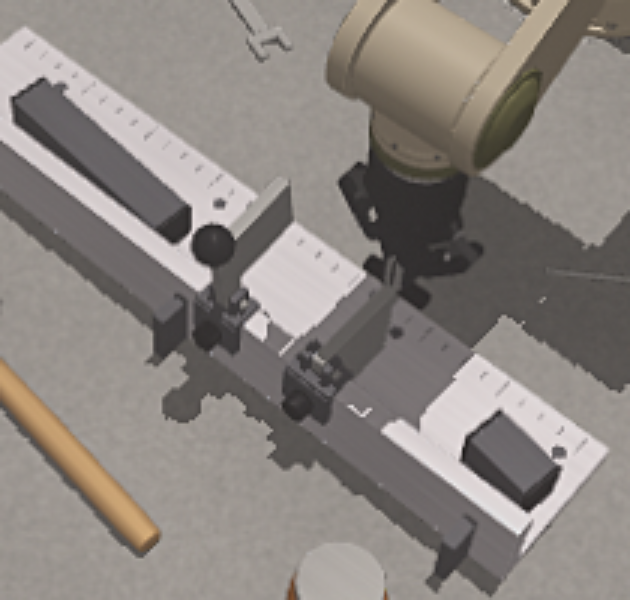

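The tip is at 116 mm, which is where the bar's top should be with the stop fully down. I'll press a little more to confirm it is on the rest.

Request:
{"api": "carry_out", "payload": {"plan": [[[0, 0.001, 0], [0, 0, 0], 0], [[0, 0.001, 0], [0, 0, 0], 0], [[0, 0, 0], [0, 0, 0], 0]]}}

```text
time_s: 7.72
position: [0.5083, 0.1436, 0.1155]
tool_rot: [[0.021, 0.003, 1.0], [-1.0, -0.0, 0.021], [0.0, -1.0, 0.003]]
ft_force: [-5.3, -1.3, 21.0]
grip_width: -0.0004
```

It resists at 21 N with no further travel, so the stop is on its rest. I'll lift off and go to the robot side of the tube.

Request:
{"api": "carry_out", "payload": {"plan": [[[0, -0.03, 0], [0, 0, 0], 0], [[0, -0.04, -0.01], [0, 0, 0], 0], [[0.03, 0, -0.025], [0, 0, 0], 0], [[0.05, 0, -0.015], [0, 0, 0], 0], [[0.055, 0, 0], [0, 0, 0], 0], [[0.055, 0, 0], [0, 0, 0], 0], [[0.055, 0, 0], [0, 0, 0], 0], [[0.055, 0, 0], [0, 0, 0], 0]]}}

```text
time_s: 8.72
position: [0.4639, -0.1592, 0.1833]
tool_rot: [[0.021, 0.0, 1.0], [-1.0, -0.0, 0.021], [0.0, -1.0, 0.0]]
ft_force: [0.6, 1.2, -0.2]
grip_width: -0.0001
```

```bash
python3 - <<'E'
from rig import env
from h import *
import pickle
st(env); P={n:env.get_image(n) for n in('top','scene')}; pickle.dump(P,open('P6.pkl','wb'))
cv2.imwrite('pics/s6.png',cv2.resize(P['scene']['image'][200:400,230:480,::-1],None,fx=3,fy=3,interpolation=cv2.INTER_CUBIC))
cv2.imwrite('pics/t6.png',cv2.resize(P['top']['image'][180:290,120:410,::-1],None,fx=2.7,fy=2.7,interpolation=cv2.INTER_CUBIC))
for n in P:
  for t in ('bar_grip','tube_center'):
    for r in env.outline_of(t,P[n])[:2]:print(n,t,r['conf'],r['pixel'])
  print(proj(P[n],W([-.083,.0996,.108])))
E
```

```text
t 8.72 TCP fence mm [-131.9 -201.6  183.3] ft [ 0.6  1.2 -0.2] w -0.0001
top bar_grip 0.97 [247.3, 208.0]
top tube_center 0.75 [167.4, 421.9]
top tube_center 0.62 [167.0, 284.9]
[205.30956369 255.54362027]
scene bar_grip 0.97 [309.9, 393.7]
scene tube_center 0.93 [248.4, 188.0]
scene tube_center 0.8 [250.1, 305.5]
[401.77132524 293.98637357]
```

View pics/s6.png

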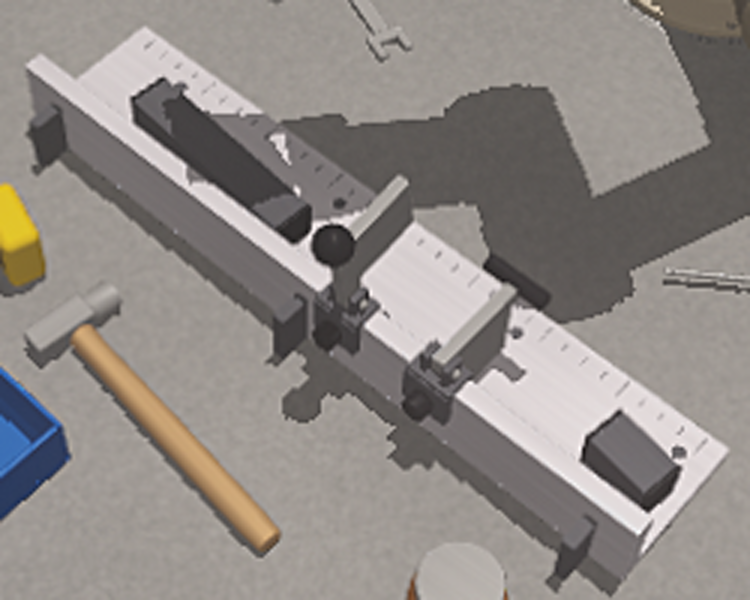

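View pics/t6.png

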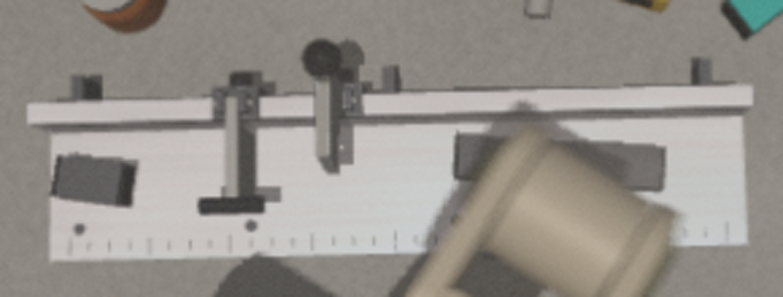

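Crossbar stop is down: the bar sits at the predicted pixel (256, 205) in the top view, the tube hasn't moved and the ball is up. I'll lower the fingers and push the tube to the fence.

Request:
{"api": "carry_out", "payload": {"plan": [[[0, 0.05, 0], [0, 0, 0], 0], [[0, 0.05, 0], [0, 0, 0], 0], [[0, 0.05, 0], [0, 0, 0], 0], [[0, 0, 0.02], [0, 0, 0], 0], [[0, 0, 0.02], [0, 0, 0], 0], [[0, 0, 0.005], [0, 0, 0], 0], [[0, 0, 0.005], [0, 0, 0], 0], [[0, 0, 0.004], [0, 0, 0], 0]]}}

```text
time_s: 10.02
position: [0.518, -0.1559, 0.0335]
tool_rot: [[0.021, -0.0, 1.0], [-1.0, 0.0, 0.021], [-0.0, -1.0, -0.0]]
ft_force: [-0.1, 0.2, -0.3]
grip_width: -0.0
```

Request:
{"api": "carry_out", "payload": {"plan": [[[0, 0, 0.004], [0, 0, 0], 0], [[0, 0, 0.004], [0, 0, 0], 0], [[0, 0, 0.004], [0, 0, 0], 0], [[0, 0, 0.004], [0, 0, 0], 0], [[0, 0, 0.003], [0, 0, 0], 0]]}}

```text
time_s: 10.65
position: [0.5358, -0.1557, 0.0334]
tool_rot: [[0.021, -0.003, 1.0], [-1.0, 0.001, 0.021], [-0.001, -1.0, -0.003]]
ft_force: [-7.9, -0.9, 4.6]
grip_width: -0.0001
```

Request:
{"api": "carry_out", "payload": {"plan": [[[0, 0, 0.002], [0, 0, 0], 0], [[0, 0, 0.002], [0, 0, 0], 0], [[0, 0, 0.002], [0, 0, 0], 0], [[0, 0, 0.0], [0, 0, 0], 0]]}}

```text
time_s: 11.15
position: [0.542, -0.1562, 0.0334]
tool_rot: [[0.021, -0.003, 1.0], [-1.0, -0.0, 0.021], [0.0, -1.0, -0.003]]
ft_force: [-7.2, -3.3, 3.7]
grip_width: -0.0001
```

```bash
python3 - <<'E'
from rig import env
from h import *
import pickle
st(env); P={n:env.get_image(n) for n in('top','scene')}
cv2.imwrite('pics/s7.png',cv2.resize(P['scene']['image'][190:310,230:400,::-1],None,fx=4.5,fy=4.5,interpolation=cv2.INTER_CUBIC))
cv2.imwrite('pics/t7.png',cv2.resize(P['top']['image'][180:290,120:410,::-1],None,fx=2.7,fy=2.7,interpolation=cv2.INTER_CUBIC))
E
```

```text
t 11.15 TCP fence mm [ -53.8 -200.2   33.4] ft [-7.2 -3.3  3.7] w -0.0001
```

View pics/s7.png

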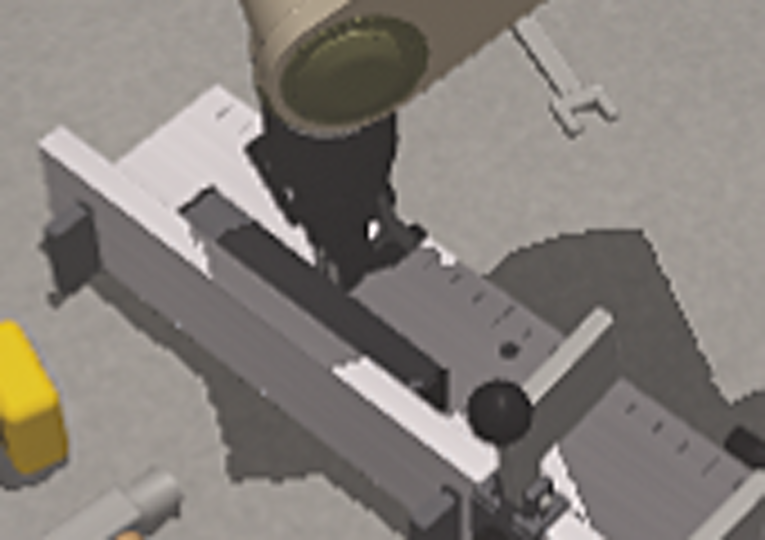

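View pics/t7.png

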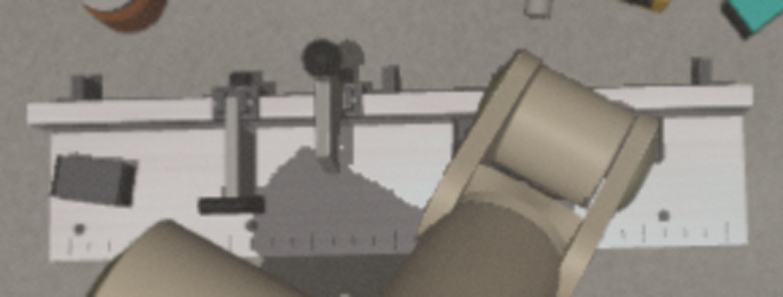

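Request:
{"api": "carry_out", "payload": {"plan": [[[0, 0, 0.001], [0, 0, 0], 0], [[0, 0, 0.001], [0, 0, 0], 0], [[0, 0, 0.001], [0, 0, 0], 0], [[0, 0, 0], [0, 0, 0], 0]]}}

```text
time_s: 11.75
position: [0.5443, -0.1562, 0.0334]
tool_rot: [[0.021, -0.004, 1.0], [-1.0, -0.0, 0.021], [0.0, -1.0, -0.004]]
ft_force: [-10.1, -4.7, 4.9]
grip_width: 0.0001
```

Request:
{"api": "carry_out", "payload": {"plan": [[[0, 0, 0.001], [0, 0, 0], 0], [[0, 0, 0.001], [0, 0, 0], 0], [[0, 0, 0], [0, 0, 0], 0]]}}

```text
time_s: 12.12
position: [0.5443, -0.1562, 0.0334]
tool_rot: [[0.021, -0.009, 1.0], [-1.0, 0.0, 0.021], [-0.0, -1.0, -0.009]]
ft_force: [-20.1, -6.1, 13.2]
grip_width: 0.0002
```

The tube is now firm against the fence: 20 N with no motion, and the finger's front is at x = -40 mm. Next I'll go round to its tail end.

Request:
{"api": "carry_out", "payload": {"plan": [[[0, 0, -0.03], [0, 0, 0], 0], [[0, 0, -0.032], [0, 0, 0], 0], [[0.05, 0, 0], [0, 0, 0], 0], [[0.05, 0, 0], [0, 0, 0], 0], [[0.05, 0, 0], [0, 0, 0], 0], [[0, 0, 0], [0, 0, 0], 0]]}}

```text
time_s: 12.88
position: [0.4891, -0.3101, 0.0333]
tool_rot: [[0.017, 0.001, 1.0], [-1.0, -0.001, 0.017], [0.001, -1.0, 0.001]]
ft_force: [-0.3, 0.8, 0.5]
grip_width: 0.0002
```

```bash
python3 - <<'E'
from rig import env
from h import *
import pickle
st(env); P={n:env.get_image(n) for n in('top','scene')}
pickle.dump(P,open('P8.pkl','wb'))
cv2.imwrite('pics/s8.png',cv2.resize(P['scene']['image'][190:310,230:400,::-1],None,fx=4.5,fy=4.5,interpolation=cv2.INTER_CUBIC))
cv2.imwrite('pics/t8.png',cv2.resize(P['top']['image'][200:270,240:410,::-1],None,fx=4.5,fy=4.5,interpolation=cv2.INTER_CUBIC))
E
```

```text
t 12.88 TCP fence mm [-109.9 -353.    33.3] ft [-0.3  0.8  0.5] w 0.0002
```

View pics/s8.png

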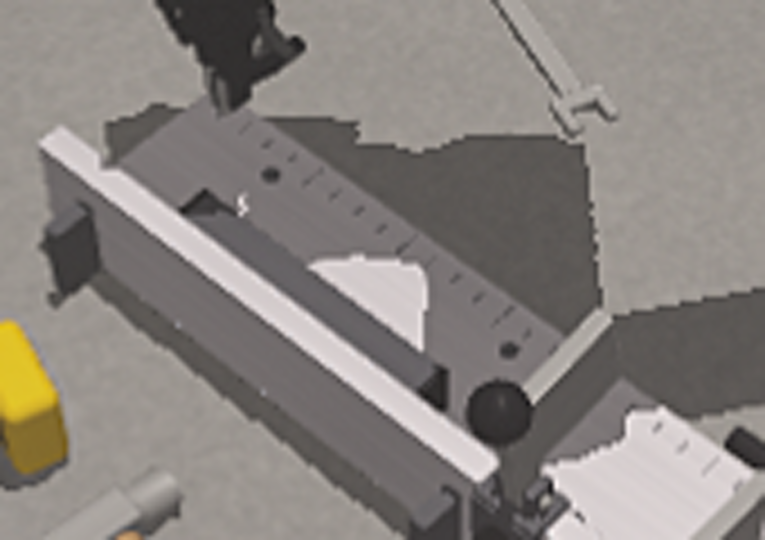

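View pics/t8.png

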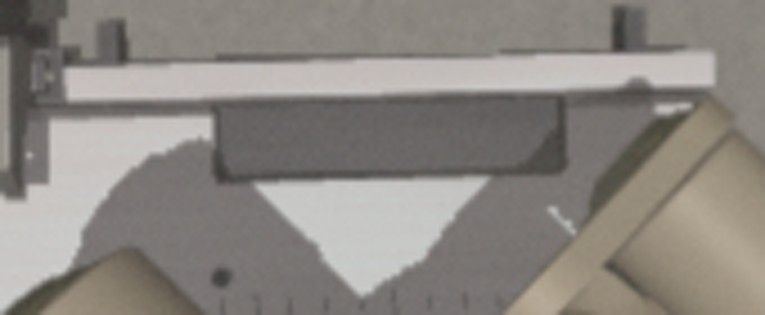

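```bash
python3 - <<'E'
import pickle
from h import *
T=pickle.load(open('P8.pkl','rb'))['top']
c=lambda U,V:((U+.5)/4.5-.5+240,(V+.5)/4.5-.5+200)
for uv in ((218,180),(564,173),(218,105),(564,97)): print((toF(onz(T,*c(*uv),.055))*1e3).round(1))
E
```

```text
[ -42.8 -101.    55. ]
[ -43.8 -296.7   55. ]
[   0.  -101.8   55. ]
[  -0.3 -298.3   55. ]
```

The tube is flush with the fence, with its ends at y ≈ -101 and -299 mm. I'll move behind the tail and start pushing.

Request:
{"api": "carry_out", "payload": {"plan": [[[0, 0, 0.03], [0, 0, 0], 0], [[0, 0, 0.03], [0, 0, 0], 0], [[0, 0, 0.029], [0, 0, 0], 0], [[-0.015, 0, 0], [0, 0, 0], 0], [[-0.01, 0, 0], [0, 0, 0], 0], [[-0.005, 0, 0], [0, 0, 0], 0], [[-0.004, 0, 0], [0, 0, 0], 0], [[-0.004, 0, 0], [0, 0, 0], 0]]}}

```text
time_s: 13.98
position: [0.5772, -0.2676, 0.0335]
tool_rot: [[0.02, 0.0, 1.0], [-1.0, -0.001, 0.02], [0.001, -1.0, 0.0]]
ft_force: [-1.3, -5.0, 0.1]
grip_width: 0.0001
```

Request:
{"api": "carry_out", "payload": {"plan": [[[-0.004, 0, 0], [0, 0, 0], 0], [[-0.004, 0, 0], [0, 0, 0], 0], [[-0.005, 0, 0], [0, 0, 0], 0], [[-0.005, 0, 0], [0, 0, 0], 0], [[0, 0, 0], [0, 0, 0], 0]]}}

```text
time_s: 14.6
position: [0.5768, -0.2494, 0.0335]
tool_rot: [[0.021, -0.0, 1.0], [-1.0, -0.001, 0.021], [0.001, -1.0, -0.0]]
ft_force: [-2.4, -3.3, 1.4]
grip_width: -0.0001
```

```bash
python3 - <<'E'
from rig import env
from h import *
s=st(env); print(np.round(s['tool_rot'],3)); P={n:env.get_image(n) for n in('top','scene')}
cv2.imwrite('pics/s9.png',cv2.resize(P['scene']['image'][190:310,230:400,::-1],None,fx=4.5,fy=4.5,interpolation=cv2.INTER_CUBIC))
E
```

```text
t 14.6 TCP fence mm [ -20.9 -294.1   33.5] ft [-2.4 -3.3  1.4] w -0.0001
[[ 0.021 -0.     1.   ]
 [-1.    -0.001  0.021]
 [ 0.001 -1.    -0.   ]]
```

View pics/s9.png

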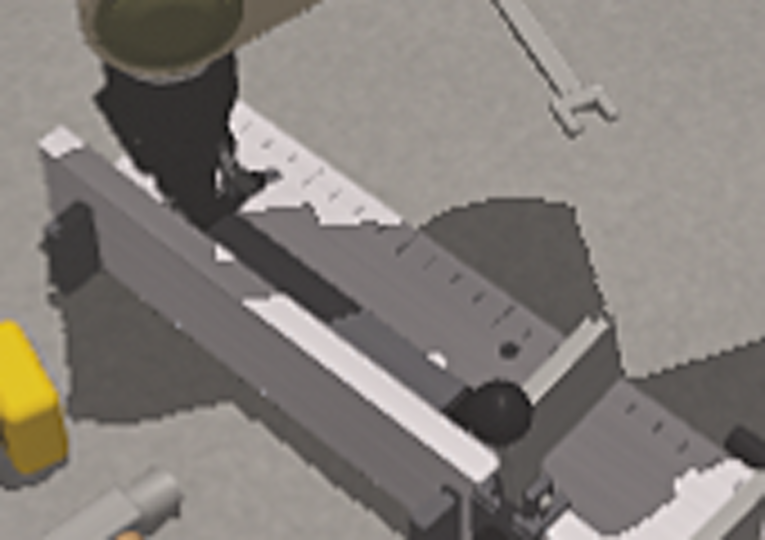

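Request:
{"api": "carry_out", "payload": {"plan": [[[-0.007, 0, 0], [0, 0, 0], 0], [[-0.009, 0, 0], [0, 0, 0], 0], [[-0.01, 0, 0], [0, 0, 0], 0], [[-0.01, 0, 0], [0, 0, 0], 0], [[-0.01, 0, 0], [0, 0, 0], 0], [[-0.01, 0, 0], [0, 0, 0], 0], [[-0.01, 0, 0], [0, 0, 0], 0], [[-0.01, 0, 0], [0, 0, 0], 0]]}}

```text
time_s: 15.7
position: [0.5754, -0.1737, 0.0335]
tool_rot: [[0.02, 0.0, 1.0], [-1.0, -0.001, 0.02], [0.001, -1.0, 0.0]]
ft_force: [-1.7, -6.3, 1.4]
grip_width: -0.0003
```

Request:
{"api": "carry_out", "payload": {"plan": [[[-0.01, 0, 0], [0, 0, 0], 0], [[-0.01, 0, 0], [0, 0, 0], 0], [[-0.01, 0, 0], [0, 0, 0], 0], [[-0.01, 0, 0], [0, 0, 0], 0], [[-0.008, 0, 0], [0, 0, 0], 0], [[-0.005, 0, 0], [0, 0, 0], 0], [[-0.002, 0, 0], [0, 0, 0], 0], [[0, 0, 0], [0, 0, 0], 0]]}}

```text
time_s: 16.7
position: [0.5743, -0.1184, 0.0334]
tool_rot: [[0.021, -0.0, 1.0], [-1.0, -0.0, 0.021], [0.0, -1.0, -0.0]]
ft_force: [-1.8, -4.3, 1.5]
grip_width: 0.0003
```

```bash
python3 - <<'E'
from rig import env
from h import *
import pickle
s=st(env); P={n:env.get_image(n) for n in('top','scene')}; pickle.dump(P,open('P10.pkl','wb'))
cv2.imwrite('pics/s10.png',cv2.resize(P['scene']['image'][220:350,270:440,::-1],None,fx=4.5,fy=4.5,interpolation=cv2.INTER_CUBIC))
cv2.imwrite('pics/t10.png',cv2.resize(P['top']['image'][190:270,180:350,::-1],None,fx=4.5,fy=4.5,interpolation=cv2.INTER_CUBIC))
E
```

```text
t 16.7 TCP fence mm [ -20.7 -163.1   33.4] ft [-1.8 -4.3  1.5] w 0.0003
```

View pics/s10.png

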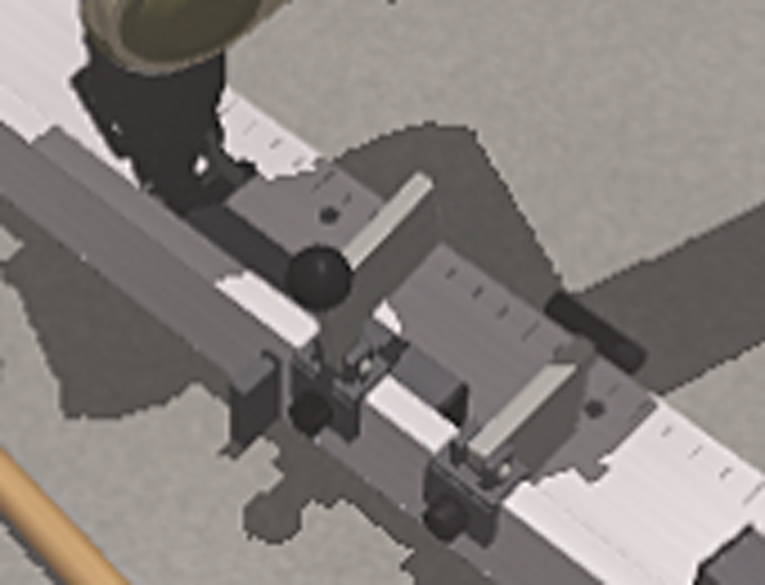

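View pics/t10.png

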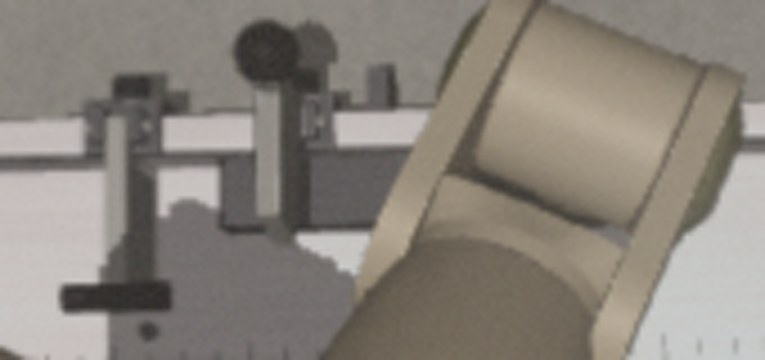

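```bash
python3 - <<'E'
import pickle
from h import *
T=pickle.load(open('P10.pkl','rb'))['top']
c=lambda U,V:((U+.5)/4.5-.5+180,(V+.5)/4.5-.5+190)
for uv in ((221,160),(221,227)): print((toF(onz(T,*c(*uv),.055))*1e3).round(1))
print('bar ends',[(toF(onz(T,*c(*uv),.108))*1e3).round(1) for uv in ((61,297),(171,297))])
print('flag face',[(toF(onz(T,*c(*uv),.108))*1e3).round(1) for uv in ((128,200),(128,150),(105,200),(158,200))],[(toF(onz(T,*c(*uv),.025))*1e3).round(1) for uv in ((155,270),(155,240))])
E
```

```text
[-1.8 50.4 55. ]
[-40.1  50.5  55. ]
bar ends [array([-82.5, 129.7, 108. ]), array([-83.9,  69.2, 108. ])]
flag face [array([-30.2,  92.8, 108. ]), array([ -2.6,  92.8, 108. ]), array([-29.9, 105.5, 108. ]), array([-30.6,  76.2, 108. ])] [array([-60.7,  94.3,  25. ]), array([-43.2,  94.2,  25. ])]
```

The tube's end is at y ≈ 50.5 mm and the stop face at about 93.5, leaving about 43 mm. I'll approach slowly.

Request:
{"api": "carry_out", "payload": {"plan": [[[-0.005, 0, 0], [0, 0, 0], 0], [[-0.007, 0, 0], [0, 0, 0], 0], [[-0.007, 0, 0], [0, 0, 0], 0], [[-0.006, 0, 0], [0, 0, 0], 0], [[-0.004, 0, 0], [0, 0, 0], 0], [[-0.003, 0, 0], [0, 0, 0], 0], [[-0.002, 0, 0], [0, 0, 0], 0], [[-0.0015, 0, 0], [0, 0, 0], 0]]}}

```text
time_s: 17.8
position: [0.5736, -0.0832, 0.0334]
tool_rot: [[0.021, -0.0, 1.0], [-1.0, -0.001, 0.021], [0.001, -1.0, -0.0]]
ft_force: [-2.2, -7.0, 2.0]
grip_width: -0.0001
```

Request:
{"api": "carry_out", "payload": {"plan": [[[-0.0012, 0, 0], [0, 0, 0], 0], [[-0.001, 0, 0], [0, 0, 0], 0], [[-0.001, 0, 0], [0, 0, 0], 0], [[-0.001, 0, 0], [0, 0, 0], 0]]}}

```text
time_s: 18.3
position: [0.5735, -0.0791, 0.0335]
tool_rot: [[0.021, 0.0, 1.0], [-1.0, -0.001, 0.021], [0.001, -1.0, 0.0]]
ft_force: [-2.1, -6.2, 1.8]
grip_width: -0.0003
```

Request:
{"api": "carry_out", "payload": {"plan": [[[-0.0007, 0, 0], [0, 0, 0], 0], [[-0.0007, 0, 0], [0, 0, 0], 0], [[-0.0007, 0, 0], [0, 0, 0], 0]]}}

```text
time_s: 18.68
position: [0.5735, -0.0769, 0.0335]
tool_rot: [[0.021, 0.0, 1.0], [-1.0, -0.001, 0.021], [0.001, -1.0, -0.0]]
ft_force: [-2.1, -5.8, 2.0]
grip_width: 0.0002
```

Request:
{"api": "carry_out", "payload": {"plan": [[[-0.0007, 0, 0], [0, 0, 0], 0], [[-0.0007, 0, 0], [0, 0, 0], 0]]}}

```text
time_s: 18.92
position: [0.5735, -0.0767, 0.0335]
tool_rot: [[0.021, 0.0, 1.0], [-1.0, -0.003, 0.021], [0.003, -1.0, -0.0]]
ft_force: [-4.5, -15.7, 0.7]
grip_width: -0.0001
```

```bash
python3 - <<'E'
from rig import env
from h import *
import pickle
s=st(env); P={n:env.get_image(n) for n in('top','scene')}; pickle.dump(P,open('P11.pkl','wb'))
cv2.imwrite('pics/t11.png',cv2.resize(P['top']['image'][195:265,180:280,::-1],None,fx=7,fy=7,interpolation=cv2.INTER_CUBIC))
E
```

```text
t 18.93 TCP fence mm [ -20.7 -121.4   33.5] ft [ -4.5 -15.7   0.7] w -0.0001
```

View pics/t11.png

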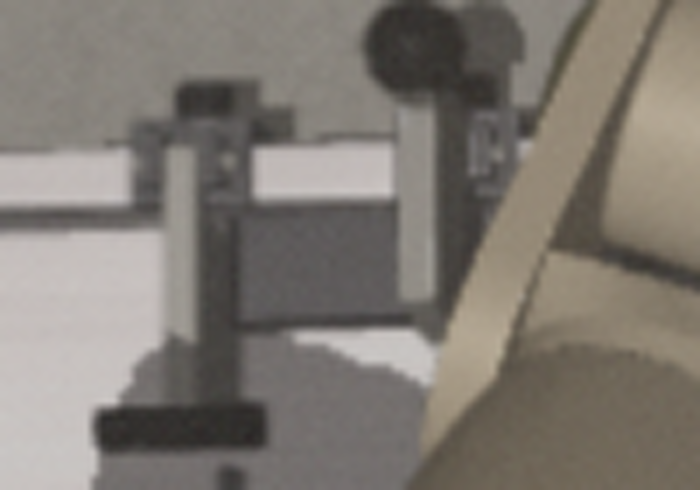

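Motion stopped at TCP y = -121.4 mm, where -121 was predicted, and the force rose to 16 N: the tube is against the stop. I'll hold briefly, back off and look.

Request:
{"api": "carry_out", "payload": {"plan": [[[0, 0, 0], [0, 0, 0], 0], [[0, 0, 0], [0, 0, 0], 0], [[0.005, 0, 0], [0, 0, 0], 0], [[0.025, 0, 0], [0, 0, 0], 0], [[0.04, 0, -0.02], [0, 0, 0], 0], [[0.03, 0, -0.04], [0, 0, 0], 0], [[0, 0, -0.04], [0, 0, 0], 0], [[0, 0, 0], [0, 0, 0], 0]]}}

```text
time_s: 20.02
position: [0.4735, -0.1764, 0.0332]
tool_rot: [[0.019, -0.002, 1.0], [-1.0, 0.002, 0.019], [-0.002, -1.0, -0.002]]
ft_force: [1.0, -1.1, 0.4]
grip_width: -0.0004
```

```bash
python3 - <<'E'
from rig import env
from h import *
import pickle
s=st(env); P={n:env.get_image(n) for n in('top','scene')}; pickle.dump(P,open('P12.pkl','wb'))
cv2.imwrite('pics/t12.png',cv2.resize(P['top']['image'][195:275,180:340,::-1],None,fx=5,fy=5,interpolation=cv2.INTER_CUBIC))
cv2.imwrite('pics/s12.png',cv2.resize(P['scene']['image'][220:350,270:440,::-1],None,fx=4.5,fy=4.5,interpolation=cv2.INTER_CUBIC))
E
```

```text
t 20.02 TCP fence mm [-122.7 -219.    33.2] ft [ 1.  -1.1  0.4] w -0.0004
```

View pics/t12.png

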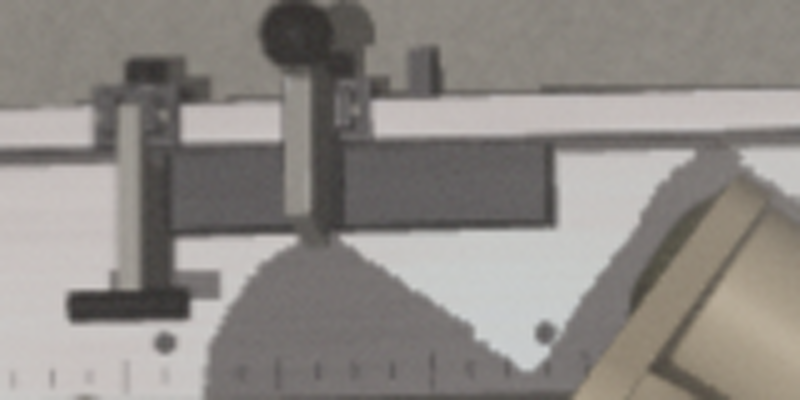

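View pics/s12.png

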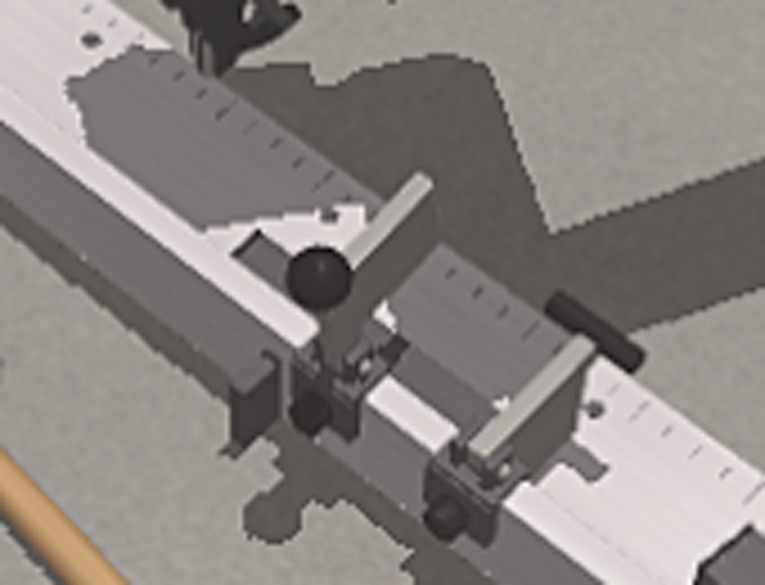

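```bash
python3 - <<'E'
import pickle
from h import *
T=pickle.load(open('P12.pkl','rb'))['top']
c=lambda U,V:((U+.5)/5-.5+180,(V+.5)/5-.5+195)
for uv in ((200,231),(540,225),(553,224),(553,145),(250,146),(470,145)): print(uv,(toF(onz(T,*c(*uv),.055))*1e3).round(1))
# edge fit: near tube lower edge via gradient
g=cv2.cvtColor(T['image'],cv2.COLOR_RGB2GRAY).astype(float)
p=[]
for u in list(range(252,288)):
    col=g[232:248,u]; d=np.diff(col); k=np.argmax(d); 
    p.append((u,232+k+.5))
p=np.array(p); F=np.array([toF(onz(T,u,v,.055)) for u,v in p]); 
a=np.polyfit(F[:,1],F[:,0],1); print('near edge slope rad',a[0],'x at mid',a[0]*-.005+a[1])
E
```

```text
(200, 231) [-41.5  74.   55. ]
(540, 225) [-42.7 -99.9  55. ]
(553, 224) [ -42.4 -106.5   55. ]
(553, 145) [  -1.8 -107.3   55. ]
(250, 146) [ 1.7 48.1 55. ]
(470, 145) [ -0.7 -64.9  55. ]
near edge slope rad 0.025147380843150186 x at mid -0.04265340234569754
```

The tube's end is at the stop: its tail is at y = -106.5 mm, 200 mm from the face. The yaw estimates range from 0.006 to 0.025 rad, which is too close to the limit. I'll press the tail end lightly against the fence to square it.

Request:
{"api": "carry_out", "payload": {"plan": [[[-0.048, 0, 0], [0, 0, 0], 0], [[-0.048, 0, 0], [0, 0, 0], 0], [[-0.048, 0, 0], [0, 0, 0], 0], [[0, 0, 0.03], [0, 0, 0], 0], [[0, 0, 0.025], [0, 0, 0], 0], [[0, 0, 0.006], [0, 0, 0], 0], [[0, 0, 0.003], [0, 0, 0], 0], [[0, 0, 0.002], [0, 0, 0], 0]]}}

```text
time_s: 21.12
position: [0.5381, -0.0315, 0.0332]
tool_rot: [[0.021, -0.001, 1.0], [-1.0, 0.0, 0.021], [-0.0, -1.0, -0.001]]
ft_force: [-0.9, -0.1, 0.1]
grip_width: 0.0005
```

Request:
{"api": "carry_out", "payload": {"plan": [[[0, 0, 0.001], [0, 0, 0], 0], [[0, 0, 0.001], [0, 0, 0], 0], [[0, 0, 0.001], [0, 0, 0], 0]]}}

```text
time_s: 21.5
position: [0.5415, -0.0316, 0.0334]
tool_rot: [[0.021, 0.0, 1.0], [-1.0, 0.0, 0.021], [-0.0, -1.0, 0.0]]
ft_force: [-0.2, 1.0, -0.2]
grip_width: 0.0002
```

```bash
python3 - <<'E'
from rig import env
from h import *
st(env)
E
```

```text
t 21.5 TCP fence mm [-51.7 -75.6  33.4] ft [-0.2  1.  -0.2] w 0.0002
```

Request:
{"api": "carry_out", "payload": {"plan": [[[0, 0, 0.0007], [0, 0, 0], 0], [[0, 0, 0.0007], [0, 0, 0], 0], [[0, 0, 0], [0, 0, 0], 0]]}}

```text
time_s: 21.88
position: [0.5418, -0.0315, 0.0333]
tool_rot: [[0.021, -0.003, 1.0], [-1.0, 0.0, 0.021], [-0.0, -1.0, -0.003]]
ft_force: [-6.2, -0.9, 4.9]
grip_width: -0.0001
```

Contact comes at x = -51.4 mm, the same as when it was flush earlier, so the tail is flat too. I'll retreat and do the final check.

Request:
{"api": "carry_out", "payload": {"plan": [[[0, 0, -0.004], [0, 0, 0], 0], [[0, 0, -0.03], [0, 0, 0], 0], [[0.02, 0, -0.04], [0, 0, 0], 0], [[0.04, -0.03, -0.03], [0, 0, 0], 0], [[0.04, -0.04, -0.02], [0, 0, 0], 0], [[0.05, -0.03, 0], [0, 0, 0], 0], [[0.05, 0, 0], [0, 0, 0], 0], [[0.05, 0, 0], [0, 0, 0], 0]]}}

```text
time_s: 22.88
position: [0.4241, -0.2858, 0.1339]
tool_rot: [[0.02, 0.002, 1.0], [-1.0, -0.001, 0.02], [0.001, -1.0, 0.001]]
ft_force: [0.7, 0.9, -0.1]
grip_width: -0.0001
```

```bash
python3 - <<'E'
from rig import env
from h import *
import pickle
s=st(env); P={n:env.get_image(n) for n in('top','scene')}; pickle.dump(P,open('P13.pkl','wb')); P0=pickle.load(open('P0.pkl','rb'))
cv2.imwrite('pics/t13.png',cv2.resize(P['top']['image'][195:275,180:340,::-1],None,fx=5,fy=5,interpolation=cv2.INTER_CUBIC))
cv2.imwrite('pics/s13.png',P['scene']['image'][:,:,::-1])
T=P['top']; g=cv2.cvtColor(T['image'],cv2.COLOR_RGB2GRAY).astype(float)
F=[]
for u in list(range(218,234))+list(range(252,286)):
    col=g[234:248,u]; d=np.diff(col); k=np.argmax(d); F.append(toF(onz(T,u,234+k+.5,.055)))
F=np.array(F); a=np.polyfit(F[:,1],F[:,0],1); print('near edge slope',a, 'res',np.std(F[:,0]-np.polyval(a,F[:,1])))
for n in ('offcut_center','wrench','screwdriver','hammer','spray_can','jar','tape'):
    for k in P:
        r=env.outline_of(n,P[k])[:1]
        if r: print(k,n,round(r[0]['conf'],2),r[0]['pixel'])
E
```

```text
t 22.88 TCP fence mm [-174.3 -327.3  133.9] ft [ 0.7  0.9 -0.1] w -0.0001
near edge slope [ 0.00401818 -0.04384419] res 0.0006658683783727533
top offcut_center 0.91 [249.4, 153.7]
scene offcut_center 0.72 [306.0, 393.5]
scene wrench 0.58 [195.0, 348.1]
top screwdriver 0.88 [350.0, 146.8]
scene screwdriver 0.82 [296.4, 508.6]
top hammer 0.68 [165.5, 285.0]
scene hammer 0.88 [331.8, 277.5]
top spray_can 0.8 [307.4, 480.9]
scene spray_can 0.92 [139.2, 255.4]
top jar 0.95 [177.5, 164.1]
scene jar 0.96 [404.6, 382.8]
top tape 0.86 [173.0, 358.4]
scene tape 0.75 [277.1, 234.0]
```

View pics/t13.png

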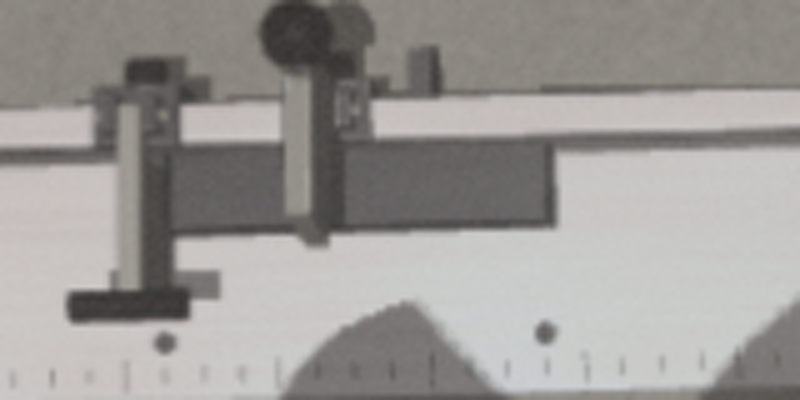

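View pics/s13.png

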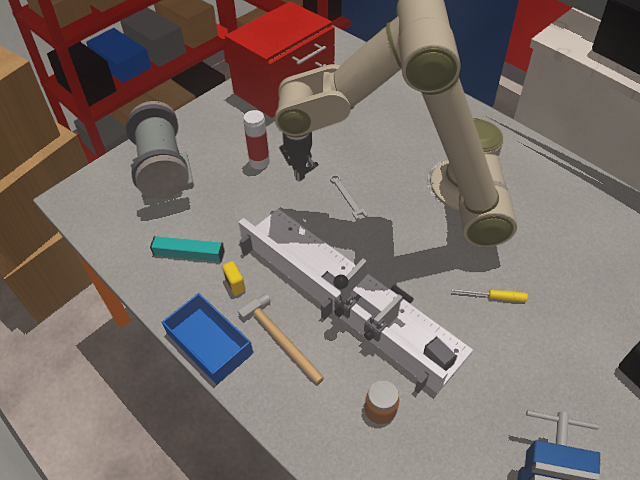

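The tube is parallel to the fence (near-edge slope 0.004 rad), its end is at the stop, and the tail is still at column 553 of the crop. The ball is up, the crossbar is down, the other things are in place, and the arm is clear. I'll hand it in.

```bash
python3 - <<'E'
from rig import env
print(env.close_job())
E
```

```text
the job is handed in; nothing more can be done
None
```

I flipped the crossbar stop fully down, pushed the tube flat against the fence, then slid it along until its end rested on that stop. I handed the job in at about 23 s of the 72 s allowed; the hand-in reported no verdict.

**Last checks that agreed:**
- **Crossbar stop:** it resisted 21 N with no further travel, and the bar sat at the pixel predicted for fully down.
- **Tube end:** the tail lay at y ≈ -106.5 mm, so the end is at about 93.5 mm, where I measured the stop's face. The touch on the stop peaked at about 16 N in the readings.
- **Tube against the fence:** the near-edge slope was 0.004 rad, and the finger met the tail at the same depth as when the tube was flush before sliding.
- **Everything else:** the ball stop is up, the other things look unmoved, and the arm stands clear with no contact force.

**Checks that disagreed or fell short:**
- One yaw estimate before the last squaring press read 0.025 rad, close to the 0.03 limit. A shadow crossed the edge in that picture, and the press and the later picture did not confirm it.
- The near edge measured 2 to 4 mm farther out than nominal, as it did when the tube was pressed flush. I take that as calibration or edge bias.
- In the last scene picture the network marked the crossbar stop as the offcut. The top view and the picture itself show the offcut in place.
- The wrench was found only in the scene view.

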